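# Shut the ball drawer and present the grinding-ball tray

## Robot

A 7-joint arm with a two-finger parallel gripper is mounted at the origin on the work surface. World frame = base frame: x ahead of the robot, y to its left, z up, the work surface at z = 0. Lengths are in m, angles in degrees, forces in N, time in s.
With the tool pointing down it reaches from about 0.4 to 0.875 m from the base axis. Payload 19.3 kg.
Tool frame: the origin (TCP) lies on the centre line of the jaws, within the pads' length; the fingertips stand 14 mm ahead of it and the grasp point (between the pads) lies 5 mm behind it (tcp_to_tips is the distance from the TCP to the fingertips, in m); z points along the fingers, x is the direction in which the jaws open and shut, and the axes are right-handed (so a half turn about z gives the same grasp; the last joint's range is limited). The gripper opens to 85 mm and grips with 20 to 120 N. Pads are 22 mm wide; open, the fingers measure 114 mm over their backs; the gripper's body (76 mm by 85 mm) begins 54 mm behind the grasp point. The pads swing forward as they close: fully open they stand 13 mm farther back than shut.
Start: joints at [-79.939, 29.874, -2.08, 91.645, 1.215, 58.505, -6.463], TCP at [0.152, 0.606, 0.245] pointing down, gripper open.
Joint ranges: [-166.77, 166.77], [-17.47, 122.26], [-85.68, 81.53], [9.62, 139.38], [-72.42, 252.41], [9.2, 110.78], [-144.41, 144.41]. Speed limits (degrees/s): [108.29, 108.29, 136.94, 136.94, 172.46, 172.46, 172.46].

## Interface

Orientations are given as [roll, pitch, yaw] about the fixed x, y, z axes, in that order (R = Rz(yaw) Ry(pitch) Rx(roll)).
In Python, from rig import movep, line_to, move_j, gripper_to, pause, inverse_kinematics, get_obs, capture, camera_params, IKError, sign_off, tcp_to_tips gives the robot as it stands. Calls block until the motion is done:
- movep(position, orientation): joint-space move of the TCP to a pose.
- line_to(position, ori=None, speed=0.15): straight line of the TCP; ori=None keeps the orientation; speed is the mean speed in m/s.
- move_j(angles): joint-space move.
- gripper_to(opening): finger opening in m; the grip force is fixed at half the most; returns when the fingers have stopped.
- pause(seconds).
- inverse_kinematics(position, orientation): joint angles nearest the present ones, or None.
- get_obs(): the state.
- capture(name): name is "scene" or "top"; returns the picture (384x512x3 uint8, red, green, blue); there is no depth.
- camera_params(name): a dict with "K" (3x3 intrinsics, pixels), "R" (3x3) and "t" (3): a world point X has camera coordinates R X + t. Camera axes: x right, y down, z forward; pixel columns grow to the right and rows downward; lengths in m; the calibration is good to about 2 mm. A picture is of the moment at which its call begins. camera_params takes no time and is no camera call.
A pose or a line that the arm cannot do raises IKError and nothing moves.
- sign_off(): hands the job in, once; it reports no verdict.
The state is a dict: "clock": time; "qpos": joint angles; "dq": joint speeds; "joint_torque": joint torques, N m; "tcp_pos": TCP position; "tcp_rot": TCP orientation; "force": force on the tool from outside, world axes, zero at the start; "wrist_torque": the same for the moment, N m; "width": finger opening in m.
Only numpy, scipy, OpenCV 4.12 (cv2) and the standard library are available. Lean on these libraries where they do the work, as an engineer would, in place of code of your own. Each camera call takes 0.05 s, during which the arm holds its last target. There are 200 camera calls.

## Task

A porcelain paint-grinding ball has just been taken from the small wooden ball box and laid in a pocket of the aluminium carrying tray. First push the box's open drawer fully shut; then lift the tray by its wooden grip, carry it level without tipping the ball out of its pocket or touching the ball, and finish still holding it, level and still, over the middle of the white-rimmed palette with its underside about 15 cm above the table. Leave the tubes, brush, glass and jar where they are.

Things in the scene. Friction and masses are not known exactly. Their poses are not given: they have to be found in the camera images.
- ballbox: small wooden box with one drawer, fixed to the table, 160 mm deep (x), 150 mm wide (y), 90 mm high; origin at the centre of its underside; its front with the drawer faces its own -x
- ballbox_drawer0 (a joint): how far the drawer stands out of the ball box, in m: 0 is fully shut (a hard stop), larger is farther out towards the box's -x; slides with light friction and stays where it is left; six spare balls are fixed inside
- ballbox_drawer0_handle (a point): middle of the drawer's steel bar handle, which moves with the drawer: 11 mm thick horizontal round bar, 85 mm long along the box's y, its axis 35 mm in front of the drawer front and 52 mm above the table; push on it or on the drawer front, whose top edge is 78 mm above the table
- tray: loose aluminium carrying tray, about 0.2 to 0.4 kg, 150 mm (x) by 100 mm (y), 4 mm thick with a 10 mm high outer lip; origin at the centre of its underside, z up. An upright wooden grip stands at its middle, 40 mm long (x), 16 mm thick (y), its top 68 mm above the origin. Two round pockets, one 50 mm from the middle towards -x and one towards +x, are rings 20 mm inside, 32 mm outside and only 2 mm high; the ball starts in the -x one, the other is empty
- tray_grip (a point): point on the axis of the tray's wooden grip, 50 mm above the tray's underside; pinch the grip here across its 16 mm thickness (along the tray's y)
- tray_pocket (a point): where the ball's centre is when it sits in the middle of its pocket (tray x = -50 mm, 19 mm above the tray's underside)
- ball_center (a point): centre of the loose white porcelain ball, 30 mm diameter, about 35 g; it can roll about 3 mm in its pocket and leaves it if the tray tips beyond about 25 degrees or is jerked
- palette: white-rimmed mixing palette, a flat square tray 220 mm (x) by 200 mm (y), rim 30 mm high, fixed to the table; origin at the centre of its underside
- palette_mid (a point): centre of the palette's inner floor, 5 mm above the table
- tube_a: bystander: aluminium paint tube 100 mm long, 28 mm wide, 22 mm thick, lying flat on the palette; origin under its middle
- tube_b: bystander: aluminium paint tube 100 mm long, 28 mm wide, 22 mm thick, lying flat on the palette; origin under its middle
- tube_c: bystander: aluminium paint tube 100 mm long, 28 mm wide, 22 mm thick, lying flat on the table beyond the palette; origin under its middle
- tube_d: bystander: aluminium paint tube 100 mm long, 28 mm wide, 22 mm thick, lying flat on the left part of the table; origin under its middle
- brush: bystander: paint brush about 160 mm long lying on the table between the robot and the palette
- waterglass: bystander: clear plastic cup 70 mm across, 90 mm high, beyond the palette; origin under its middle
- medium_jar: bystander: amber jar 60 mm across, 80 mm high, on the right part of the table; origin under its middle
Mind the look-alikes: they are no part of the job. There is more than one size of the tray; the one meant has the size given above. What is shaped like the ballbox but blue is not meant.

How it is judged:
By the outcome, as a careful person would: the job done as asked, in the order asked, and still so for the second after the job is handed in, while the arm keeps its last pose, push and grip.
It also fails if it takes over 56 s, if anything falls off the work surface, if the arm or the gripper's body presses on something with over 40 N, if the wrist force passes 120 N, or if a joint passes its speed limit or range.

## Working session

There is one attempt and no reset: what is moved stays moved. The work goes in short steps, each a Python script; the robot and the scene stay as the last script left them, time stands still between calls to the robot, and variables do not carry over. Pictures are saved under pics/ and viewed, about 8 in all and at most 12, crops included, and the job is handed in when it is done.

```bash
mkdir -p pics; ls
cat > h.py <<'E'
import numpy as np, cv2
from rig import *
def save(img,n): cv2.imwrite('pics/'+n,cv2.cvtColor(img,cv2.COLOR_RGB2BGR))
def ray(cam,uv,z):
    p=camera_params(cam);K,R,t=[np.array(p[k]) for k in('K','R','t')]
    d=R.T@np.linalg.inv(K)@np.array([uv[0],uv[1],1.]);c=-R.T@t
    return c+d*(z-c[2])/d[2]
def proj(cam,X):
    p=camera_params(cam);K,R,t=[np.array(p[k]) for k in('K','R','t')]
    q=K@(R@np.array(X)+t);return q[:2]/q[2]
E
python3 - <<'E'
from h import *
for n in('scene','top'):
    im=capture(n);np.save(n+'.npy',im)
    save(cv2.resize(im,(800,600),interpolation=cv2.INTER_CUBIC),n+'0.png')
    p=camera_params(n);print(n,np.array(p['K']).round(1).tolist(),(-np.array(p['R']).T@p['t']).round(3))
o=get_obs();print(o['clock'],o['tcp_rot'],o['width'],tcp_to_tips)
E
```

```text
pics
scene [[353.0, 0.0, 254.9], [0.0, 353.0, 186.7], [0.0, 0.0, 1.0]] [1.129 0.372 0.904]
top [[348.3, 0.0, 257.8], [0.0, 348.3, 186.1], [0.0, 0.0, 1.0]] [ 0.182 -0.033  1.453]
0.1 [1.79996918e+02 6.02832690e-02 7.59182442e+01] 0.08552548880377221 0.014
```

View pics/top0.png

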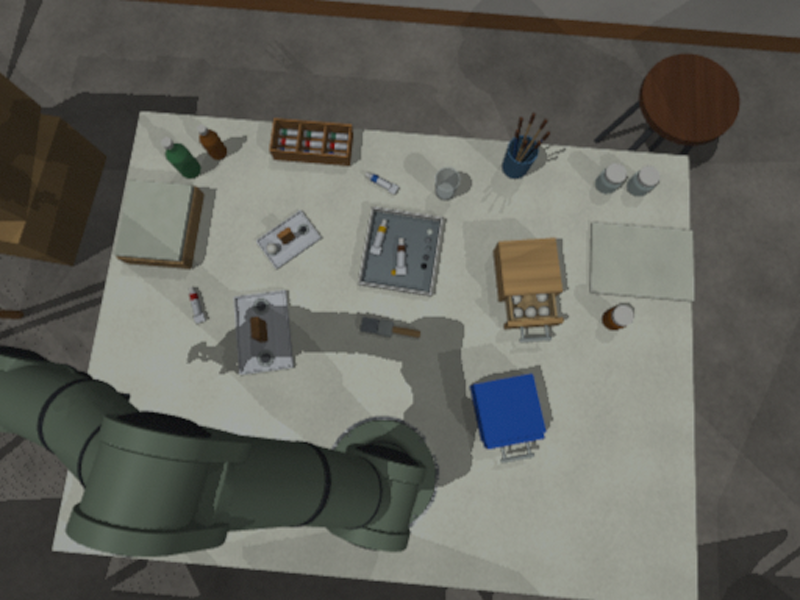

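View pics/scene0.png

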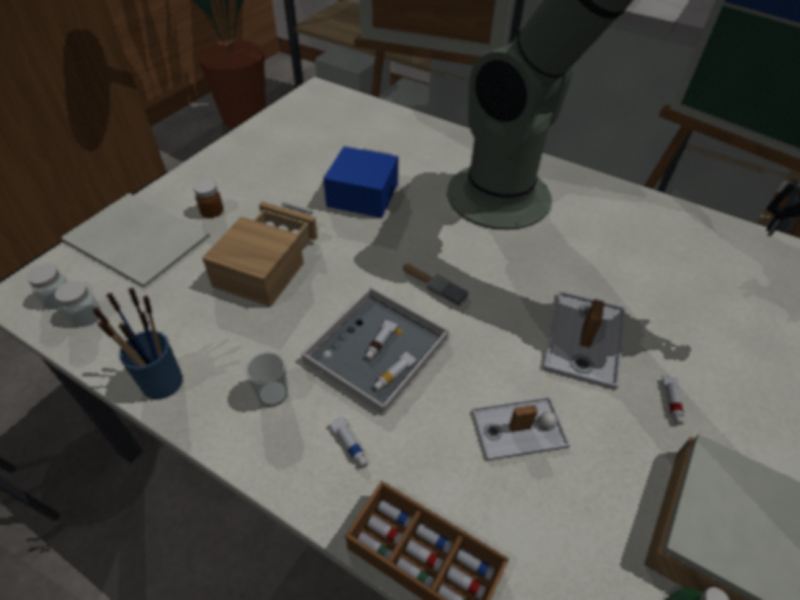

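The top view shows trays at (290,239), small with a white ball at (273,247), and at (264,332), larger with no ball. The boxes are wooden at (528,268), with its open drawer and handle at (535,335), and blue at (510,410). I choose the small tray and the wooden box. The palette is at (403,250). Next I check this in one close crop and measure.

Run:
```python
from h import *
im=np.load('top.npy')
a=cv2.resize(im[125:180,155:215],(400,367),interpolation=cv2.INTER_CUBIC)
b=cv2.resize(im[145:225,305:370],(400,492),interpolation=cv2.INTER_CUBIC)
c=np.zeros((492,800,3),np.uint8);c[:367,:400]=a;c[:,400:]=b;save(c,'crop1.png')
hsv=cv2.cvtColor(im,cv2.COLOR_RGB2HSV)
# box wood
def show(name,m,z,roi,k=1):
    x0,y0,x1,y1=roi;mm=np.zeros(m.shape,np.uint8);mm[y0:y1,x0:x1]=m[y0:y1,x0:x1]
    cs=cv2.findContours(mm,cv2.RETR_EXTERNAL,cv2.CHAIN_APPROX_NONE)[0]
    for c in sorted(cs,key=cv2.contourArea)[::-1][:k]:
        w=np.array([ray('top',p[0],z)[:2] for p in c],np.float32)
        r=cv2.minAreaRect(w);print(name,cv2.contourArea(c),cv2.boundingRect(c),np.round(r[0],4),np.round(r[1],4),round(r[2],1))
wood=((hsv[...,0]>8)&(hsv[...,0]<25)&(hsv[...,1]>80)).astype(np.uint8)
show('boxtop',wood*(hsv[...,2]>125),.09,(305,145,370,200),2)
show('grip',wood,.068,(160,125,210,180),2)
h=[tuple(hsv[y,x]) for y,x in((152,174),(158,175),(150,186),(140,178),(130,170),(160,256),(140,240),(178,340),(212,342))];print(h)
for u in((185,153),(175,158),(258,160),(342,214)):print(u,ray('top',u,.01).round(3))
```

```text
boxtop 865.5 (320, 153, 40, 35) [ 0.5572 -0.3358] [0.1402 0.1458] 9.0
boxtop 1.0 (337, 190, 2, 2) [ 0.471  -0.3325] [0.0043 0.004 ] 2.3
grip 51.0 (178, 146, 10, 10) [0.5893 0.3079] [0.0326 0.0354] 40.7
[(np.uint8(107), np.uint8(15), np.uint8(155)), (np.uint8(35), np.uint8(11), np.uint8(137)), (np.uint8(15), np.uint8(141), np.uint8(56)), (np.uint8(38), np.uint8(19), np.uint8(151)), (np.uint8(38), np.uint8(18), np.uint8(159)), (np.uint8(8), np.uint8(30), np.uint8(93)), (np.uint8(97), np.uint8(27), np.uint8(85)), (np.uint8(18), np.uint8(116), np.uint8(127)), (np.uint8(35), np.uint8(19), np.uint8(146))]
(185, 153) [0.596 0.312 0.01 ]
(175, 158) [0.57  0.352 0.01 ]
(258, 160) [ 0.592 -0.004  0.01 ]
(342, 214) [ 0.39  -0.373  0.01 ]
```

View pics/crop1.png

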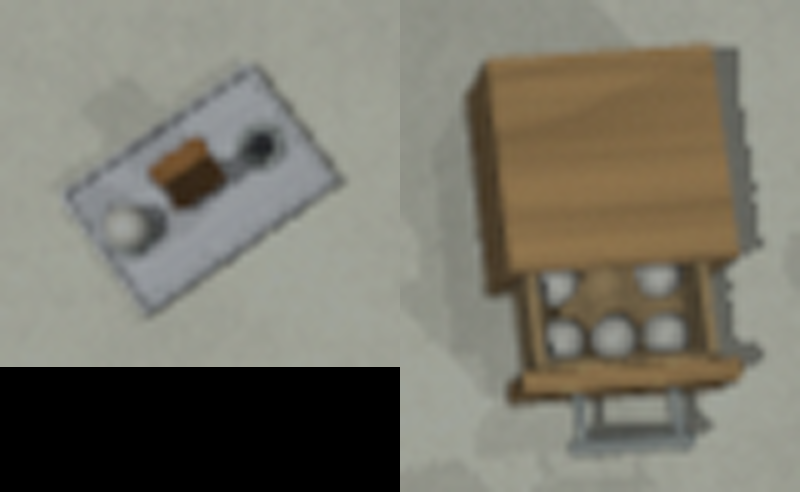

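The crop confirms the choice. The tray's lip corners are at about (68,192), (258,66), (342,183) and (150,315), and the ball at (127,228) is in its left pocket. The box's top face and handle bar, from (575,440) to (690,436), are clear. I turn these into world points.

Run:
```python
from h import *
def A(u,v):return ((u+.5)/6.667-.5+155,(v+.5)/6.667-.5+125)
def B(u,v):return ((u-400+.5)/6.154-.5+305,(v+.5)/6.15-.5+145)
def quad(n,pts,f,z):
    w=np.array([ray('top',f(*p),z)[:2] for p in pts]);s=[np.linalg.norm(w[i]-w[(i+1)%4]) for i in range(4)]
    e=w[1]-w[0]+w[2]-w[3];print(n,w.mean(0).round(4),np.round(s,3),np.degrees(np.arctan2(e[1],e[0])).round(1));return w
quad('tray',[(68,192),(258,66),(342,183),(150,315)],A,.01)
im=np.load('top.npy');hsv=cv2.cvtColor(im,cv2.COLOR_RGB2HSV)
m=((hsv[...,0]>95)&(hsv[...,0]<135)).astype(np.uint8);r=np.zeros_like(m);r[130:178,160:210]=m[130:178,160:210]
c=max(cv2.findContours(r,0,cv2.CHAIN_APPROX_NONE)[0],key=cv2.contourArea)
print('traymask',cv2.minAreaRect(np.array([ray('top',p[0],.01)[:2] for p in c],np.float32)))
print('ball',ray('top',A(127,228),.019)[:2].round(4))
quad('griptop',[(150,174),(202,138),(210,148),(158,188)],A,.068)
quad('box',[(490,62),(712,45),(740,248),(510,268)],B,.09)
h=[ray('top',B(*p),.052)[:2] for p in((573,441),(692,434))];print('handle',np.round(h,4),np.mean(h,0).round(4),np.linalg.norm(h[0]-h[1]))
h=[ray('top',B(*p),.078)[:2] for p in((523,390),(742,375))];print('dfront',np.round(h,4),np.mean(h,0).round(4))
# palette : corners by eye in 800px top view, z=.03
w=quad('pal',[(372,207),(446,213),(437,295),(361,287)],lambda u,v:(u*.64-.18,v*.64-.18),.03)
# dark floor
m=((hsv[...,2]<110)).astype(np.uint8);r=np.zeros_like(m);r[134:188,234:282]=m[134:188,234:282];
r=cv2.morphologyEx(r,cv2.MORPH_CLOSE,np.ones((9,9)))
c=max(cv2.findContours(r,0,cv2.CHAIN_APPROX_NONE)[0],key=cv2.contourArea)
print('floor',cv2.minAreaRect(np.array([ray('top',p[0],.005)[:2] for p in c],np.float32)))
s=capture('scene');print(proj('scene',[.557,-.336,.09])/.64,proj('scene',[.590,.312,.068])/.64, proj('scene',[.59,-.004,.005])/.64)
a=np.clip(cv2.resize(s[235:300,295:370],(800,693),interpolation=cv2.INTER_CUBIC)[:600],0,255);save(a,'crop2.png')
```

```text
tray [0.597  0.3107] [0.147 0.098 0.149 0.1  ] -49.1
traymask ((0.5970674157142639, 0.31463751196861267), (0.099261075258255, 0.1459885984659195), 41.67268371582031)
ball [0.5639 0.3548]
griptop [0.5959 0.3144] [0.039 0.008 0.041 0.011] -46.8
box [ 0.557 -0.336] [0.148 0.138 0.151 0.139] -80.3
handle [[ 0.3713 -0.3256]
 [ 0.3826 -0.4034]] [ 0.377  -0.3645] 0.07856247858062101
dfront [[ 0.3981 -0.2866]
 [ 0.4201 -0.4277]] [ 0.4091 -0.3571]
pal [ 0.5877 -0.0063] [0.205 0.232 0.204 0.227] -90.6
floor ((0.5918334126472473, -0.0024031996726989746), (0.2086973935365677, 0.2268909215927124), 85.74113464355469)
[250.86797981 245.83431525] [525.13275498 405.95107872] [372.97951761 347.88566739]
```

View pics/crop2.png

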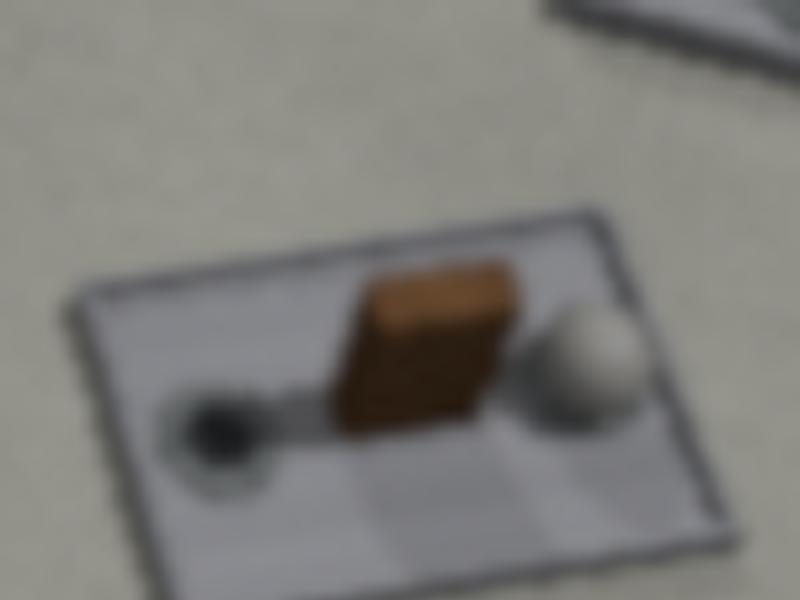

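Crop 2 shows the ball at (595,360) seated in its pocket, with the grip top face at (443,293) and the pocket at (225,435) empty. I cross-check the positions from the scene view, then push the drawer.

```bash
cat > push.py <<'E'
from h import *
S=lambda u,v:((u+.5)/10.667-.5+295,(v+.5)/10.667-.5+235)
print('grip scene',ray('scene',S(443,293),.068).round(4),'ball',ray('scene',S(595,360),.019).round(4))
F=lambda u,v:(u*.64-.18,v*.64-.18)
print('pal scene',np.mean([ray('scene',F(*p),.03) for p in((372,291),(447,333),(382,407),(303,354))],0).round(4))
print('blue back edge',ray('top',F(474,384),.09).round(3),ray('top',F(538,374),.09).round(3))
yaw=9.2;d=np.array([np.cos(np.radians(yaw)),np.sin(np.radians(yaw)),0]);H=np.array([.377,-.3645,0])
ori=[180,0,yaw-90];P=H-.032*d;zt=.054
print(inverse_kinematics(P+[0,0,.2],ori))
gripper_to(0.0)
movep(P+[0,0,.2],ori)
line_to(P+[0,0,zt],speed=.2)
f0=np.array(get_obs()['force']);s=0;print(f0.round(1),get_obs()['clock'])
while s<.15:
    st=.01 if s<.05 else .003
    s+=st; line_to(P+s*d+[0,0,zt],speed=.06)
    o=get_obs();f=(np.array(o['force'])-f0)@d
    if f<-1: print(round(s,3),round(f,1),end='; ')
    if f<-12: break
pause(.3);o=get_obs();print('\nend',s,o['tcp_pos'],np.array(o['force'])-f0,o['clock'])
E
python3 push.py
```

```text
grip scene [0.5963 0.3146 0.068 ] ball [0.5621 0.3531 0.019 ]
pal scene [0.5925 0.0057 0.03  ]
blue back edge [ 0.243 -0.209  0.09 ] [ 0.281 -0.366  0.09 ]
[ -4.52875485  43.84004851  70.40869144 114.07005811 -49.17133095
  59.58690586   8.77248942]
[ 0.3  0.1 -0.3] 5.2667
0.01 -1.2; 0.02 -1.3; 0.077 -14.4; 
end 0.07700000000000003 [ 0.41917134 -0.35772662  0.05394079] [-14.65062037  -1.20283843   4.13997334] 9.4
```

Run:
```python
from h import *
o=get_obs();p=np.array(o['tcp_pos']);d=np.array([.987,.16,0])
line_to(p-.03*d,speed=.1);line_to(p-.03*d+[0,0,.17],speed=.25)
gripper_to(.06)
yaw=-48.8;G=np.array([.5965,.3128,0]);ori=[180,0,yaw+90]
movep(G+[0,0,.2],ori)
im=capture('top');np.save('top1.npy',im);sc=capture('scene')
b=cv2.resize(im[145:225,305:370],(400,492),interpolation=cv2.INTER_CUBIC)
a=cv2.resize(sc[190:300,270:400],(400,338),interpolation=cv2.INTER_CUBIC)
e=cv2.resize(sc[120:200,120:215],(400,337),interpolation=cv2.INTER_CUBIC)
c=np.zeros((600,800,3),np.uint8);c[:492,400:]=b;c[:300,:400]=a[:300];c[300:,:400]=e[:300];save(c,'after.png')
o=get_obs();print(o['clock'],o['tcp_pos'],o['force'],o['width'])
```

```text
13.9167 [0.59683887 0.3119079  0.20008243] [-0.34758417  0.15047646  0.66939385] 0.05989295189191861
```

View pics/after.png

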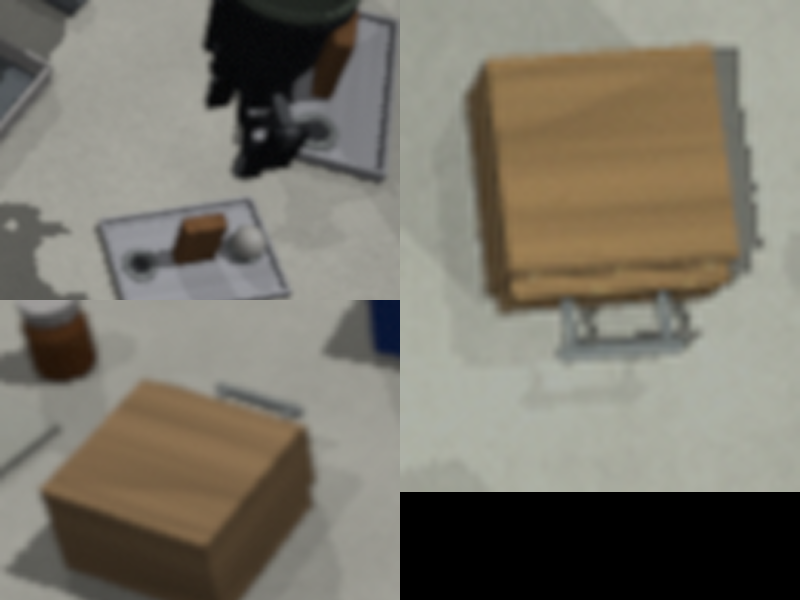

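The drawer front now sits flush against the box body, with the handle bar at (625,350) in the right panel. The tray is untouched, with the ball at (248,245) in the left panel. Next I grasp and lift slightly.

Run:
```python
from h import *
p=np.array([.5965,.3128,0])
line_to(p+[0,0,.09],speed=.12);line_to(p+[0,0,.045],speed=.06)
print(np.array(get_obs()['force']).round(1))
gripper_to(.0);pause(.2)
o=get_obs();print(o['width'],o['force'],o['tcp_pos'],o['tcp_rot'])
line_to(p+[0,0,.075],speed=.03);pause(.2)
o=get_obs();print(o['clock'],o['width'],o['force'],o['wrist_torque'])
sc=capture('scene');save(cv2.resize(sc[190:300,270:400],(780,660),interpolation=cv2.INTER_CUBIC)[60:],'lift.png')
```

```text
[-0.1  0.3  0.1]
0.015510668457671408 [1.8878388  1.55596144 5.66941356] [0.59692987 0.31311266 0.04550551] [ 1.79990112e+02 -6.66603798e-02  4.12093913e+01]
17.9 0.015401328020886423 [ 0.31198514 -0.3609353  -3.99951107] [ 0.00050933 -0.02992774 -0.02404012]
```

View pics/lift.png

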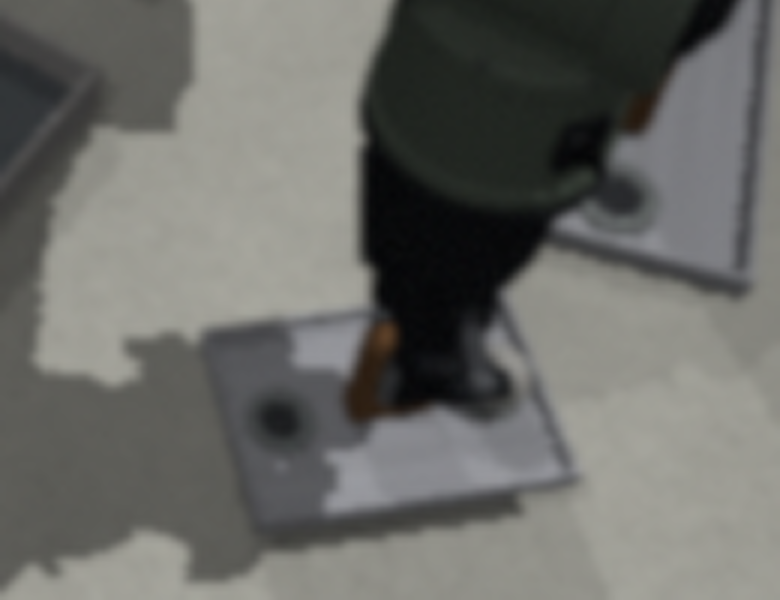

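The tray is clear of the table, level and held (4 N of weight). The ball is partly hidden behind the finger near (490,395). Next I carry it over smoothly.

Run:
```python
from h import *
p=np.array([.5965,.3128,0])
line_to(p+[0,0,.1955],speed=.06)
line_to([.591,-.001,.1955],speed=.07);pause(.8)
o=get_obs();print(o['clock'],o['width'],o['force'],o['wrist_torque'],o['tcp_pos'],o['tcp_rot'],np.abs(o['dq']).max())
sc=capture('scene');tp=capture('top');np.save('scf.npy',sc);np.save('tpf.npy',tp)
c=np.zeros((600,800,3),np.uint8)
c[:600,:400]=cv2.resize(sc[140:275,180:270],(400,600),interpolation=cv2.INTER_CUBIC)
c[:600,400:]=cv2.resize(tp[100:235,205:295],(400,600),interpolation=cv2.INTER_CUBIC);save(c,'final.png')
```

```text
25.5417 0.015190052724145012 [-1.46284215  0.33421378 -3.69693884] [-0.11314404 -0.05586095 -0.03157306] [ 0.5910016  -0.00100883  0.19549434] [1.79999982e+02 1.44393193e-03 4.12012268e+01] 0.06600853780850646
```

View pics/final.png

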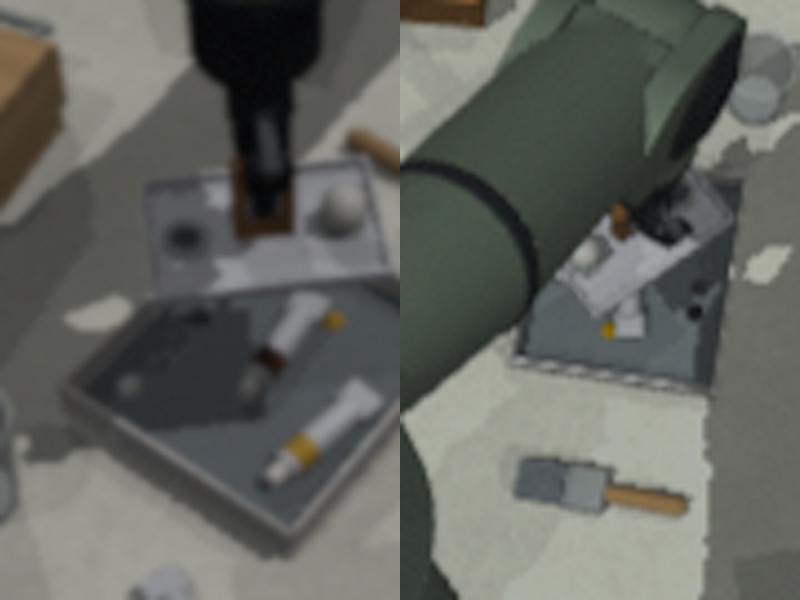

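The ball sits in its pocket at (343,210) in the left panel, the tray is level over the palette, and the tubes and brush are unmoved. One numeric check comes before handing in: tray corners, ball and palette.

Run:
```python
from h import *
S=lambda u,v:((u+.5)/4.444-.5+180,(v+.5)/4.444-.5+140)
w=np.array([ray('scene',S(*p),.16)[:2] for p in((143,185),(372,157),(397,273),(152,301))])
print(w.mean(0).round(4),[np.linalg.norm(w[i]-w[(i+1)%4]).round(3) for i in range(4)])
a=np.radians(-48.8);R=np.array([[np.cos(a),-np.sin(a)],[np.sin(a),np.cos(a)]])
b=ray('scene',S(343,210),.169)[:2];print('ball in tray',(R.T@(b-[.591,-.001])).round(4))
T=lambda u,v:((u-400+.5)/4.444-.5+205,(v+.5)/4.444-.5+100)
f=[ray('top',T(*p),.03)[:2] for p in((514,358),(712,388),(742,178))];print('pal',(.5*(f[0]+f[2])).round(4),np.linalg.norm(f[0]-f[1]),np.linalg.norm(f[1]-f[2]))
o=get_obs();print(o['width'],np.abs(o['dq']).max(),o['clock'])
```

```text
[0.5895 0.0022] [np.float64(0.151), np.float64(0.1), np.float64(0.151), np.float64(0.096)]
ball in tray [-0.0518  0.0019]
pal [0.5872 0.0029] 0.18839556090816773 0.2092129034956542
0.015769734878759087 0.0934787182889609 25.6417
```

```bash
python3 -c "
from rig import *
pause(.5);print(get_obs()['dq'].__abs__().max());sign_off()"
```

```text
0.15217124796076753
the job is handed in; nothing more can be done
```

I pushed the wooden box's drawer shut, then lifted the small tray by its grip, carried it level and handed the job in with it held over the palette at about 26 s.

- **Drawer:** I pushed on the bar handle until it stopped hard, at about 14 N after roughly 6 cm of travel. A picture afterwards showed the drawer front flush with the box.
- **Tray position:** By arm pose its underside is 15.0 cm above the table, and the tool is level to within 0.01°. The tray corners measured in the scene image came out at 151 × 98 mm with the centre at (0.590, 0.002), which fits a level tray.
- **Palette centre:** My four estimates spread by up to 5 mm in x and 12 mm in y, around (0.590, 0.000). The last one came from a partly hidden view and gave side lengths about 11 mm short, so I trust the tray's centring only to about 1 cm.
- **Ball:** It was seen sitting in its pocket, measured at tray (-52, 2) mm against the nominal (-50, 0).
- **Stillness:** Joint speeds just before handing in were about 0.15 or less (degrees/s if in the rig's usual units), so the arm was not perfectly at zero.
- **Bystanders:** The two tubes on the palette and the brush looked unmoved in the last picture. I did not check the other tubes, the glass and the jar separately at the end. No unexpected contact force showed in the readings I took.

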